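# Draw the jar tray into the sampler cradle and open the gas cock

## Robot

A 6-joint arm with a two-finger parallel gripper is mounted at the origin on the work surface. World frame = base frame: x ahead of the robot, y to its left, z up, the work surface at z = 0. Lengths are in m, angles in rad, forces in N, time in s.
With the tool pointing down it reaches from about 0.375 to 0.9 m from the base axis. Payload 3.1 kg.
Tool frame: the origin (TCP) lies between the finger pads; the fingertips stand 8 mm ahead of it and the grasp point (between the pads) lies 11 mm behind it; z points along the fingers, y is the line along which they close (so a half turn about z gives the same grasp; the last joint's range is limited). The gripper opens to 85 mm and grips with 20 to 120 N. Pads are 22 mm wide; open, the fingers measure 114 mm over their backs; the gripper's body (76 mm by 85 mm) begins 54 mm behind the grasp point. The pads swing forward as they close: fully open they stand 13 mm farther back than shut.
Start: joints at [-1.393, 0.527, 1.433, -0, 1.181, -0.178], TCP at [0.218, -0.586, 0.239] pointing down, gripper open.
Joint ranges: [-3.08, 3.08], [-0.75, 2.2], [0.22, 2.44], [-1.43, 4.57], [0, 2.65], [-2.85, 2.85]. Speed limits (rad/s): [2.79, 2.79, 3.14, 3.14, 3.14, 3.14].

## Interface

Orientations are given as a unit quaternion [x, y, z, w].
In Python, from station import readout, cams, sign_off gives the robot as it stands.
- The arm moves only by the tool send_rows, never from a script. Its argument "commands" is text: rows parted by semicolons, each of 5 numbers parted by spaces: the finger opening in mm, from 0 to 85.4, then the shift along the tool's x, y, z each as a share of 0.02 m, from -1 to 1, then the turn about the tool's z as a share of 4 degrees, from -1 to 1. In form: grip dx dy dz spin; .... A call has 1 to 20 rows; each row shifts and turns the commanded pose from where the row before left it, along the tool's axes as they then stand; what a row does not reach is not made up. A row lasts 1/12 s, in which the tool goes at most 41.7 mm and 7.16 degrees, less where a joint would pass 70% of its speed; a pose out of reach is approached as far as the arm can. A call with a number of a shift or a turn outside -1 to 1 is refused whole. A call with a gripper value outside its range is refused whole. The fingers move at their own pace and stop on an object; "grip_force" is the grip in N (left out, the last holds). Time passes only in rows, so rows that do not move let the fingers close. It gives the time, the measured TCP pose, the force, the opening and the grip force at its end, in the units of the state.
- readout.sense(): the state, without advancing time (a new reading comes with each control period).
- cams.snapshot(name): name is "side" or "top" or "wrist"; returns a dict with "pixels" (384x512x3 uint8, red, green, blue), "intrinsics" (3x3 intrinsics, pixels), "eye" and "rotation" of the camera in the world. Camera axes: x right, y down, z forward; pixel columns grow to the right and rows downward; lengths in m; the calibration is good to about 2 mm. A picture is of the moment at which its call begins. There is no depth.
- sign_off(): hands the job in; it is judged then, once.
The state is a dict: "t": time; "q": joint angles; "qd": joint speeds; "tau": joint torques, N m; "tcp_pos": TCP position; "tool_rot": TCP orientation; "force": force on the tool from outside, world axes, zero at the start; "ft_torque": the same for the moment, N m; "finger_gap": opening from 0.0 (shut) to 1.0 (fully open); "gripper_force": force on a finger pad.
Only numpy, scipy, OpenCV 4.12 (cv2) and the standard library are available. Lean on these libraries where they do the work, as an engineer would, in place of code of your own. Each camera call takes 0.05 s, during which the arm holds its last target. There are 200 camera calls.

## Task

Get the sampler ready for its run: reach over the steel tray of jars, hook behind the lip along its far side and drag it towards you, jars standing in it, into the aluminium cradle until it sits square and fully home against the front stop. Only then open the gas cock on the pipe manifold by turning its lever anticlockwise a quarter turn, right against its stop, so that it lies along the pipe. Leave the other bench things where they are.

Things in the scene. Friction and masses are not known exactly. Their poses are not given: they have to be found in the camera images.
- tray: Loose open sheet-steel tray, 125 mm deep (its x), 186 mm wide (its y), walls 45 mm high, 4 mm thick; two rows of three pockets full of jars, no room for fingers inside; 0.6 to 0.9 kg in all. Origin: centre of the underside; x points to its far side, away from the robot, z up. Slides on the bench. Starts 125 to 155 mm out of the cradle along the cradle's x, up to 20 mm aside, 0.2 rad askew.
- tray_lip (a point): Middle of the outer face of the lip folded outwards along the tray's whole far side: 74.5 mm from the tray's origin along its x, 38 mm above the bench. The face is 14 mm high (31 to 45 mm above the bench), 186 mm long. The bench beyond it is clear for 60 mm. The near and side walls have no lip.
- cradle: Fixed U-shaped aluminium cradle, bars 30 mm high, open to its +x (far) side. Origin: where the origin of the tray lies when fully home, axes then parallel. Front stop's inner face at x = -62.5 mm; two side rails, inner faces at y = +-99 mm (6 mm clearance each side), run from the stop to x = -2.5 mm; from there flares open outwards at about 45 degrees to x = 27 mm.
- manifold: Fixed gas manifold, left or right of the tray: plate 220 x 56 x 8 mm, over it a steel pipe 18 mm thick, 234 mm long, along its x, axis 32 mm above the bench; brass ball valve in the middle (body 32 mm thick, top 48 mm high); round pressure gauge 38 mm across, top 97 mm high, 58 mm from the middle on the +x side. Origin: centre of the underside, on the turning axis of the lever.
- cock (a joint): Valve lever, rad, turning about the vertical through the manifold's origin. 0 = shut: lever across the pipe, pointing to the manifold's +y. Grows anticlockwise seen from above to a hard stop at 1.571 = open: lever along the pipe, pointing to the manifold's -x, away from the gauge. Starts at 0 to 0.2, stays where left, needs about 0.2 N m (3 to 4 N at the sleeve).
- cock_grip (a point): Middle of the lever's black sleeve, 60 mm from its turning axis, 72 mm above the bench. The sleeve is 14 mm wide, 60 mm long (28 to 88 mm from the axis) and 16 mm high (64 to 80 mm above the bench); free space below it down to the pipe (top 41 mm above the bench).
- jar0: One of six closed clear jars, 49 mm across, 56 mm high, standing in the tray's pockets on its 4 mm floor (tops 60 mm above the bench). Origin: centre of the underside.
- jar1: One of six closed clear jars, 49 mm across, 56 mm high, standing in the tray's pockets on its 4 mm floor (tops 60 mm above the bench). Origin: centre of the underside.
- jar2: One of six closed clear jars, 49 mm across, 56 mm high, standing in the tray's pockets on its 4 mm floor (tops 60 mm above the bench). Origin: centre of the underside.
- jar3: One of six closed clear jars, 49 mm across, 56 mm high, standing in the tray's pockets on its 4 mm floor (tops 60 mm above the bench). Origin: centre of the underside.
- jar4: One of six closed clear jars, 49 mm across, 56 mm high, standing in the tray's pockets on its 4 mm floor (tops 60 mm above the bench). Origin: centre of the underside.
- jar5: One of six closed clear jars, 49 mm across, 56 mm high, standing in the tray's pockets on its 4 mm floor (tops 60 mm above the bench). Origin: centre of the underside.
- reagent_bottle: Bystander: white bottle, 72 mm across, 160 mm high, on the other side of the tray from the manifold. Origin: centre of the underside.
- beaker: Bystander: steel beaker, 66 mm across, 75 mm high, far to the left. Origin: centre of the underside.
- cap_box: Bystander: cardboard box, 70 x 90 x 50 mm, far to the right. Origin: centre of the underside.
Not all that is in view belongs to the job. Leave any blue or red look-alike of the jar1 alone.

How it is judged:
By the outcome, as a careful person would: the job done as asked, in the order asked, and still so for the second after the job is handed in, with the robot touching nothing.
It also fails if it takes over 61 s, if anything falls off the work surface, if the arm or the gripper's body presses on something with over 40 N, if the wrist force passes 120 N, or if a joint passes its speed limit or range.

## Working session

There is one attempt and no reset: what is moved stays moved. The work goes in short steps, Python scripts to look and compute and a tool call to move; the robot and the scene stay as the last step left them, time stands still between calls to the robot, and variables do not carry over. Pictures are saved under pics/ and viewed, at most 10 in all, crops included, and the job is handed in when it is done.

Besides the shell and the picture viewer there is one more tool, called as a command line: name --argument value ..., lists and objects as JSON in quotes. send_rows: Moves the arm, as the interface text tells. Its arguments: {"type":"object","properties":{"commands":{"type":"string"},"grip_force":{"type":"number"}},"required":["commands"]}

```bash
mkdir -p pics; cat > h.py <<'E'
import numpy as np, cv2, json
from station import readout, cams, sign_off
def snap(name, fn=None):
    s=cams.snapshot(name)
    if fn: cv2.imwrite('pics/'+fn, cv2.cvtColor(np.array(s['pixels']),cv2.COLOR_RGB2BGR))
    np.savez(''+name+'.npz',**{k:np.array(s[k]) for k in ('pixels','intrinsics','eye','rotation')})
    return s
def load(name): return dict(np.load(''+name+'.npz'))
def ray(s,u,v,z):
    d=s['rotation']@np.linalg.inv(s['intrinsics'])@np.array([u,v,1.]); e=s['eye']
    return e+d*(z-e[2])/d[2]
def proj(s,p):
    c=s['intrinsics']@(s['rotation'].T@(np.array(p)-s['eye'])); return c[:2]/c[2]
E
python3 - <<'E'
from h import *
a=snap('top','top0.png'); b=snap('side','side0.png')
for s in(a,b): print(s['eye'],s['rotation'],s['intrinsics'])
im=cv2.imread('pics/top0.png'); cv2.imwrite('pics/top0x.png',cv2.resize(im,(800,600),interpolation=cv2.INTER_CUBIC))
print(readout.sense())
E
```

```text
[0.4124958  0.02671381 1.2442613 ] [-0.69817061  0.71170231 -0.0486787   0.0605641 ] [[433.86212805   0.         255.3006399 ]
 [  0.         433.86212805 196.22733762]
 [  0.           0.           1.        ]]
[0.40357325 0.82385178 1.04580802] [-0.13746815  0.92998348 -0.33811542  0.04371735] [[397.68285812   0.         258.34080735]
 [  0.         397.68285812 185.94292272]
 [  0.           0.           1.        ]]
{'t': 0.1, 'q': array([-1.39349516e+00,  5.28429928e-01,  1.43375139e+00, -2.05452024e-06,
        1.18142813e+00, -1.78504167e-01]), 'qd': array([ 0.00018355, -0.00092441, -0.0017968 ,  0.00085836, -0.00131913,
        0.0014558 ]), 'tau': array([-1.57557283e-04, -4.43304849e+01, -1.78586143e+01, -2.51370057e-04,
        3.87762513e-03,  2.56483884e-05]), 'tcp_pos': array([ 0.21762847, -0.58521949,  0.23840386]), 'tool_rot': array([ 9.84216444e-01,  1.76966027e-01, -3.43423254e-07, -1.00839692e-03]), 'force': array([-0.84174979, -0.14359329, -0.10205678]), 'ft_torque': array([ 0.03633472, -0.00134516, -0.03426184]), 'gripper_force': 0.0, 'finger_gap': 1.0013361487694752}
```

View pics/top0x.png

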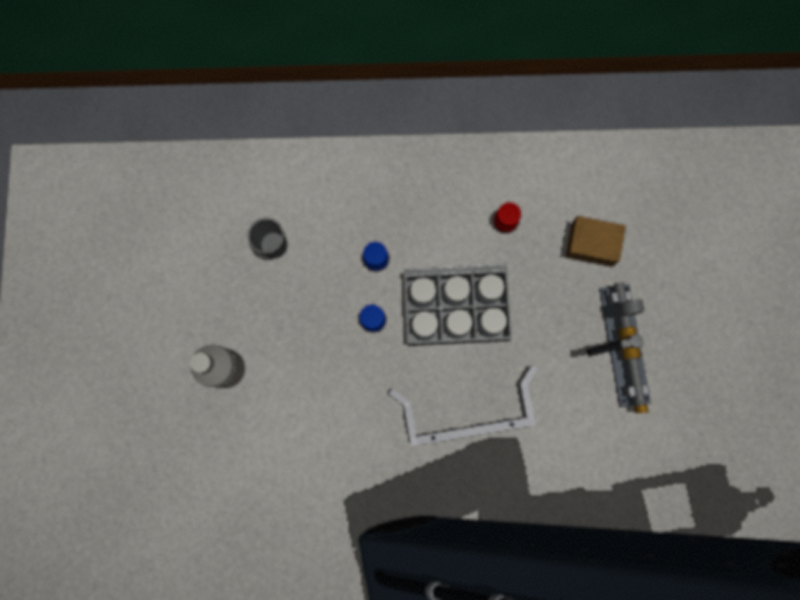

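View pics/side0.png

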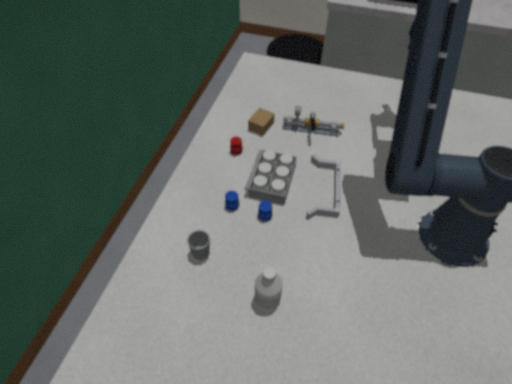

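```bash
sed -i "s/^def ray/from scipy.spatial.transform import Rotation as Ro\ndef ray/; s/s\['rotation'\]@/Ro.from_quat(s['rotation']).as_matrix()@/; s/s\['rotation'\].T/Ro.from_quat(s['rotation']).as_matrix().T/" h.py
python3 - <<'E'
from h import *
im=cv2.imread('pics/top0.png')
# crop cols 225..425 rows 150..300 x4
cv2.imwrite('pics/crop.png',cv2.resize(im[150:300,225:425],(800,600),interpolation=cv2.INTER_CUBIC))
E
```

```text
(no output)
```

View pics/crop.png

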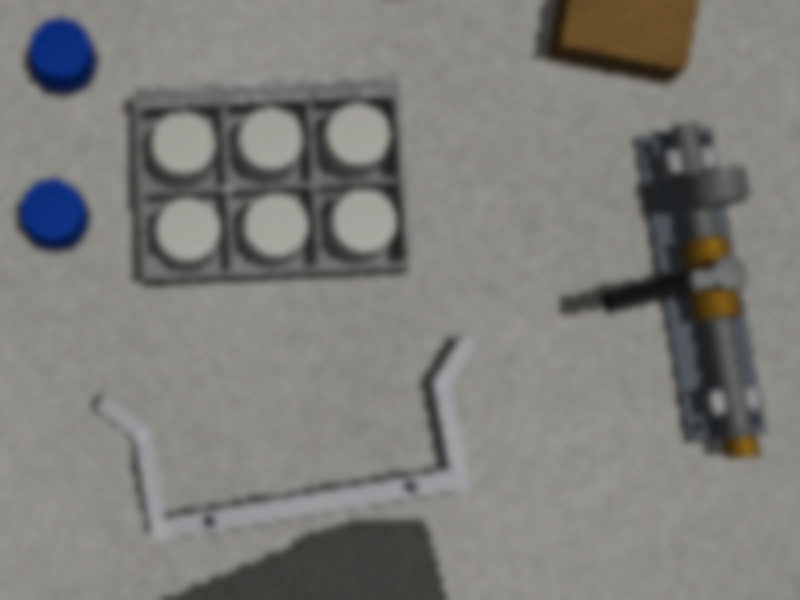

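```bash
python3 - <<'E'
from h import *
s=load('top')
P=lambda x,y,z:ray(s,(x+.5)/4-.5+225,(y+.5)/4-.5+150,z)[:2]*1000
np.set_printoptions(precision=1,suppress=True)
J=np.array([P(x,y,.06) for x,y in[(183,143),(271,140),(358,135),(186,231),(275,228),(363,221)]])
print('jars',J,J.mean(0))
d=J[0]-J[2]+J[3]-J[5]; print('tray yaw',np.arctan2(-d[0],d[1]))
T=np.array([P(x,y,.045) for x,y in[(135,95),(397,82),(140,281),(405,270)]])
print('tray corners FL FR NL NR',T, T[0]-T[1],T[0]-T[2])
C=np.array([P(x,y,.03) for x,y in[(167,515),(447,473),(150,437),(433,385),(98,402),(465,340)]])
print('cradle',C,np.linalg.norm(C[0]-C[1])); d=C[0]-C[1]; yw=np.arctan2(-d[0],d[1]); m=(C[0]+C[1])/2
print('yaw',yw,'origin',m+62.5*np.array([np.cos(yw),np.sin(yw)]))
M=np.array([P(687,128,.04),P(742,450,.035),P(714,277,.05),P(610,297,.075),P(565,303,.075)])
print('manif',M,np.linalg.norm(M[0]-M[1])); d=M[0]-M[1]; print('yaw',np.arctan2(d[1],d[0])); d=M[4]-M[2]; print('lever dir',np.arctan2(d[1],d[0]))
for n,x,y in[('blue1',62,50),('blue2',53,213)]: print(n,P(x,y,.056))
print(Ro.from_quat(readout.sense()['tool_rot']).as_matrix())
E
```

```text
jars [[ 626.9    2.7]
 [ 627.7  -58.2]
 [ 630.  -118.5]
 [ 565.4    2.1]
 [ 566.2  -59.1]
 [ 569.9 -119.6]] [597.7 -58.4]
tray yaw 0.031061552778212553
tray corners FL FR NL NR [[ 664.7   35.4]
 [ 670.1 -149.2]
 [ 533.    34.4]
 [ 537.1 -149.1]] [ -5.4 184.6] [131.7   1. ]
cradle [[ 372.7   19.1]
 [ 397.8 -174.1]
 [ 426.    29.7]
 [ 458.2 -167.2]
 [ 450.7   65.4]
 [ 488.9 -190.8]] 194.84051887200405
yaw 0.12916234772068919 origin [447.3 -69.5]
manif [[ 633.8 -351.4]
 [ 409.9 -375.3]
 [ 527.6 -359.7]
 [ 513.  -281.2]
 [ 509.6 -250.9]] 225.15012557388215
yaw 0.10614425216654495
lever dir 1.7344736395211153
blue1 [695.7  86. ]
blue2 [580.3  93.6]
[[ 0.9  0.3 -0. ]
 [ 0.3 -0.9  0. ]
 [ 0.  -0.  -1. ]]
```

send_rows --commands "85 0 0 0 0.93;85 0 0 0 0.93;85 0 0 0 0.93;85 0 0 0 0.93;85 0 0 0 0.93;85 1 -0.98 0 0;85 1 -0.98 0 0;85 1 -0.98 0 0;85 1 -0.98 0 0;85 1 -0.98 0 0;85 1 -0.98 0 0;85 1 -0.98 0 0;85 1 -0.98 0 0;85 1 -0.98 0 0;85 1 -0.98 0 0;85 1 -0.98 0 0;85 1 -0.98 0 0;85 1 -0.98 0 0;85 1 -0.98 0 0;85 1 -0.98 0 0"

```text
t: 1.77
tcp_pos: [0.509, -0.2812, 0.2389]
tool_rot: [1.0, 0.016, -0.0, -0.0]
force: [-0.4, -0.8, 0.4]
finger_gap: 0.997
gripper_force: 0.0
```

send_rows --commands "85 1 -0.98 0 0;85 1 -0.98 0.2 0;85 1 -0.98 0.2 0;85 1 -0.98 0.2 0;85 1 -0.98 0.2 0;85 1 -0.98 0.2 0;85 1 -0.98 0.2 0;85 1 -0.98 0.2 0;85 1 -0.98 0.2 0;85 1 -0.98 0.2 0;85 1 -0.98 0.2 0;85 0 0 0 0;85 0 0 0 0;85 0 0 0 0"

```text
t: 2.93
tcp_pos: [0.7209, -0.0603, 0.1985]
tool_rot: [1.0, 0.016, -0.001, 0.0]
force: [-0.0, 0.6, -0.4]
finger_gap: 0.992
gripper_force: 0.0
```

```bash
cat > st.py <<'E'
from h import *
np.set_printoptions(precision=3,suppress=True)
def st():
    s=readout.sense(); R=Ro.from_quat(s['tool_rot']).as_matrix()
    print('t',s['t'],'tcp',s['tcp_pos'],'yaw %.3f'%np.arctan2(R[1,0],R[0,0]),'F',s['force'],'T',s['ft_torque'],'gap %.2f'%s['finger_gap'],'q',s['q'])
    return s
if __name__=='__main__': st()
E
python3 - <<'E'
from st import *
st(); snap('wrist','w1.png'); s=load('wrist'); print(s['eye'],s['rotation'])
E
```

```text
t 2.9333 tcp [ 0.721 -0.06   0.199] yaw 0.032 F [-0.024  0.587 -0.388] T [-0.016  0.035 -0.021] gap 0.99 q [-0.237  0.706  1.193 -0.001  1.244  1.302]
[ 0.795 -0.056  0.334] [ 0.711 -0.688 -0.103  0.106]
```

View pics/w1.png

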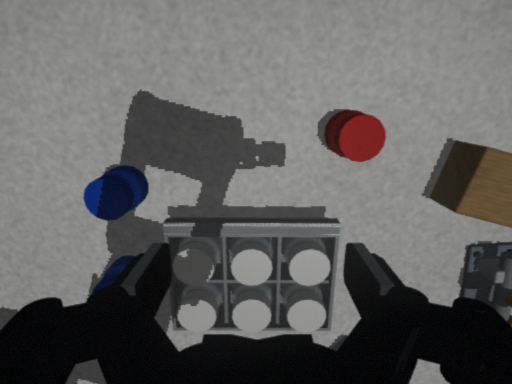

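```bash
python3 - <<'E'
from st import *
s=load('wrist')
for u,v,z in[(165,224,.045),(340,224,.045),(165,219,.031),(340,219,.031),(174,331,.045),(332,330,.045)]: print(ray(s,u,v,z))
for y in(-110,-10): print(proj(s,[.72,y/1000,.2]))
E
```

```text
[0.668 0.036 0.045]
[ 0.674 -0.147  0.045]
[0.668 0.041 0.031]
[ 0.674 -0.151  0.031]
[0.531 0.034 0.045]
[ 0.539 -0.153  0.045]
[358.255 259.628]
[160.11  253.748]
```

send_rows --commands "85 -1 -0.1 0 0;85 0 0 1 0;85 0 0 1 0;85 0 0 1 0;85 0 0 1 0;85 0 0 1 0;85 0 0 1 0;85 0 0 0.8 0;85 0 0 0.8 0;85 0 0 0.6 0;85 0 0 0.5 0;85 0 0 0.4 0;85 0 0 0 0;85 0 0 0 0;85 0 0 0 0"

```text
t: 4.23
tcp_pos: [0.7022, -0.0591, 0.0182]
tool_rot: [1.0, 0.016, 0.001, 0.0]
force: [-0.4, -0.6, -0.4]
finger_gap: 0.997
gripper_force: 0.0
```

```bash
python3 st.py
```

```text
t 4.2333 tcp [ 0.702 -0.059  0.018] yaw 0.031 F [-0.385 -0.581 -0.393] T [0.017 0.004 0.051] gap 1.00 q [-0.242  0.899  1.345 -0.     0.896  1.298]
```

send_rows --commands "85 -0.2 0 0 0;85 -0.2 0 0 0;85 -0.2 0 0 0;85 -0.2 0 0 0;85 -0.2 0 0 0;85 -0.2 0 0 0;85 -0.2 0 0 0;85 -0.2 0 0 0;85 -0.2 0 0 0;85 0 0 0 0;85 0 0 0 0"

```text
t: 5.15
tcp_pos: [0.6654, -0.0603, 0.0177]
tool_rot: [1.0, 0.016, -0.0, 0.0]
force: [2.8, -0.7, 1.5]
finger_gap: 0.992
gripper_force: 1.2
```

```bash
python3 - <<'E'
from st import *
st(); snap('wrist','w2.png')
E
```

```text
t 5.15 tcp [ 0.665 -0.06   0.018] yaw 0.031 F [ 2.83  -0.741  1.475] T [-0.056 -0.283 -0.031] gap 0.99 q [-0.257  0.865  1.449 -0.001  0.828  1.283]
```

View pics/w2.png

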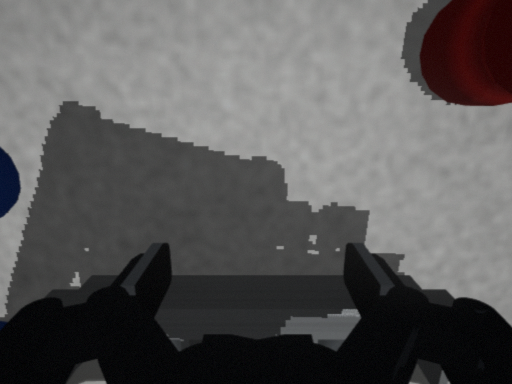

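send_rows --commands "85 -0.2 -0.02 0 -0.12;85 -0.2 -0.02 0 -0.12;85 -0.2 -0.02 0 -0.12;85 -0.2 -0.02 0 -0.12;85 -0.2 -0.02 0 -0.12;85 -0.2 -0.02 0 -0.12;85 -0.2 -0.02 0 -0.12;85 -0.2 -0.02 0 -0.12;85 -0.2 -0.02 0 -0.12;85 -0.2 -0.02 0 -0.12;85 -0.2 -0.02 0 -0.12;85 -0.2 -0.02 0 -0.12;85 -0.2 -0.02 0 -0.12;85 0 0 0 0;85 0 0 0 0"

```text
t: 6.45
tcp_pos: [0.6133, -0.0589, 0.0176]
tool_rot: [0.998, 0.07, 0.0, 0.0]
force: [2.2, 1.1, 2.0]
finger_gap: 0.997
gripper_force: 1.5
```

```bash
python3 - <<'E'
from st import *
st(); snap('top','t2.png'); snap('side','s2.png'); a=cv2.imread('pics/t2.png')[170:290,240:400]; b=cv2.imread('pics/s2.png')[135:235,225:358]
cv2.imwrite('pics/c2.png',np.vstack([cv2.resize(a,(640,480),interpolation=cv2.INTER_CUBIC)]))
cv2.imwrite('pics/c2s.png',cv2.resize(b,(798,600),interpolation=cv2.INTER_CUBIC))
E
```

```text
t 6.45 tcp [ 0.613 -0.059  0.018] yaw 0.141 F [2.203 1.114 1.962] T [ 0.017 -0.375  0.079] gap 1.00 q [-0.277  0.822  1.592 -0.     0.728  1.153]
```

View pics/c2.png

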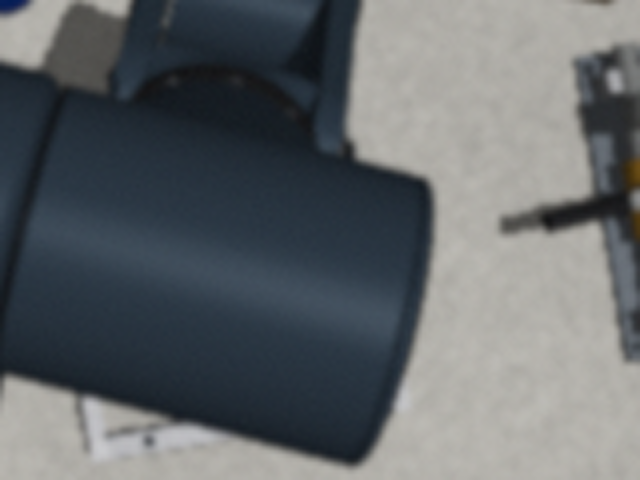

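View pics/c2s.png

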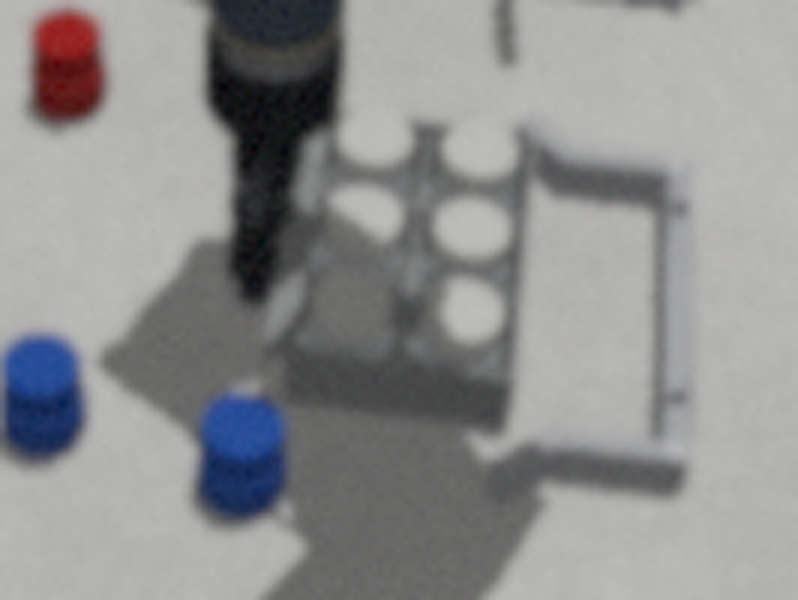

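```bash
python3 - <<'E'
from st import *
s=load('side')
P=lambda x,y,z:ray(s,(x+.5)/6-.5+225,(y+.5)/6-.5+135,z)[:2]*1000
for n,x,y,z in [('jR',480,150,.06),('jM',470,228,.06),('jL',472,312,.06),('fR',377,140,.06),('fM',367,217,.06),('trayNL',505,402,.045),('trayNR',525,122,.045),('stopR',668,192,.03),('stopL',660,440,.03),('railL in/flare',540,440,.03),('railR start',545,157,.03)]: print(n,P(x,y,z))
E
```

```text
jR [ 509.579 -127.843]
jM [502.122 -67.681]
jL [487.965  -8.602]
fR [ 567.719 -118.1  ]
fM [558.777 -58.763]
trayNL [459.096  34.385]
trayNR [ 490.799 -172.323]
stopR [ 401.262 -156.193]
stopL [375.715  23.323]
railL in/flare [436.836  42.094]
railR start [ 475.074 -162.561]
```

send_rows --commands "85 -0.2 -0.03 0 0;85 -0.2 -0.03 0 0;85 -0.2 -0.03 0 0;85 -0.2 -0.03 0 0;85 -0.2 -0.03 0 0;85 -0.2 -0.03 0 0;85 -0.2 -0.03 0 0;85 -0.2 -0.03 0 0;85 -0.2 -0.03 0 0;85 -0.2 -0.03 0 0;85 -0.2 -0.03 0 0;85 -0.2 -0.03 0 0;85 -0.2 0 0 0;85 0 0 0 0"

```text
t: 7.72
tcp_pos: [0.5951, -0.0601, 0.0266]
tool_rot: [0.997, 0.07, 0.037, 0.008]
force: [53.2, 29.9, 7.6]
finger_gap: 0.993
gripper_force: 28.7
```

```bash
python3 - <<'E'
from st import *
st(); snap('side','s3.png'); b=cv2.imread('pics/s3.png')[135:235,240:373]
cv2.imwrite('pics/c3s.png',cv2.resize(b,(798,600),interpolation=cv2.INTER_CUBIC))
E
```

```text
t 7.7167 tcp [ 0.595 -0.06   0.027] yaw 0.141 F [53.228 29.931  7.592] T [ 4.67  -7.553  1.782] gap 0.99 q [-0.292  0.779  1.696  0.019  0.592  1.123]
```

View pics/c3s.png

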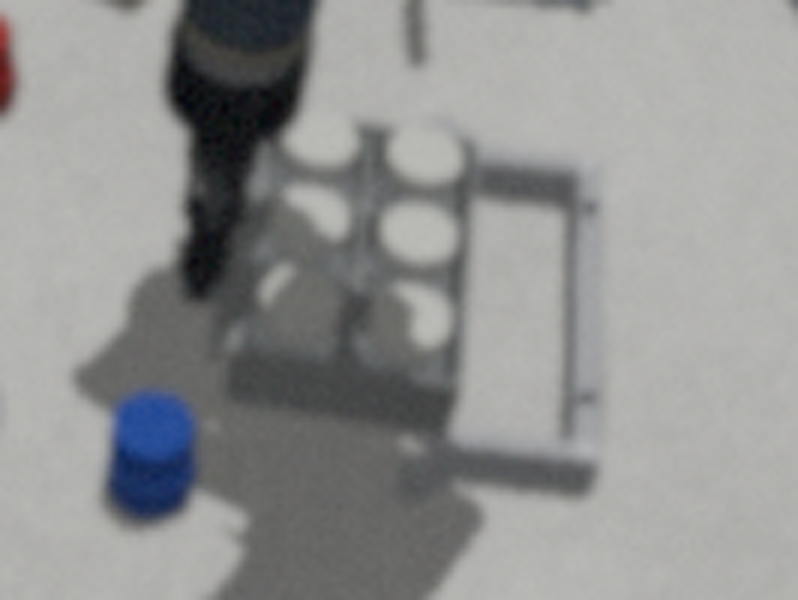

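send_rows --commands "85 0.5 0 0 0;85 0.5 0 0 0;85 0 0 0 0;85 0 0 0 0"

```text
t: 8.1
tcp_pos: [0.5944, -0.057, 0.0205]
tool_rot: [0.997, 0.072, 0.014, 0.004]
force: [22.3, 9.7, 1.1]
finger_gap: 0.994
gripper_force: 12.1
```

```bash
python3 - <<'E'
from st import *
s=load('side')
P=lambda x,y,z:ray(s,(x+.5)/6-.5+240,(y+.5)/6-.5+135,z)[:2]*1000
for n,x,y,z in [('jR',427,155,.06),('jM',419,233,.06),('jL',415,312,.06),('fR',321,142,.06),('trayNL',450,400,.045),('trayNR',466,127,.045),('stopR',578,195,.03),('stopL',572,440,.03)]: print(n,P(x,y,z))
st()
E
```

```text
jR [ 488.553 -130.242]
jM [480.639 -70.434]
jL [470.949 -13.846]
fR [ 548.727 -122.326]
trayNL [441.589  27.603]
trayNR [ 472.617 -173.694]
stopR [ 400.871 -153.844]
stopL [374.695  23.01 ]
t 8.1 tcp [ 0.594 -0.057  0.021] yaw 0.144 F [22.322  9.695  1.105] T [ 1.407 -3.313  1.08 ] gap 0.99 q [-0.284  0.796  1.665  0.005  0.651  1.139]
```

send_rows --commands "85 0.2 -0.1 0 0;85 0 -0.15 0 0;85 0 -0.15 0 0;85 0 -0.15 0 0;85 0 0 0 0;85 0 0 0 0;85 0 0 0 0"

```text
t: 8.68
tcp_pos: [0.5851, -0.0454, 0.0178]
tool_rot: [0.997, 0.071, 0.002, 0.001]
force: [4.7, -0.0, 1.8]
finger_gap: 0.992
gripper_force: 2.8
```

```bash
python3 st.py
```

```text
t 8.6833 tcp [ 0.585 -0.045  0.018] yaw 0.142 F [ 4.72  -0.031  1.829] T [-0.015 -0.768  0.286] gap 0.99 q [-0.268  0.799  1.673 -0.001  0.665  1.162]
```

```bash
cat > blobs.py <<'E'
from st import *
import sys
def blobs(fn):
    s=load('side'); g=cv2.imread(fn)[:,:,1]; g=g[135:215,260:350]; g=cv2.resize(g,None,fx=4,fy=4,interpolation=cv2.INTER_CUBIC)
    # white jar tops: brighter than bench
    _,b=cv2.threshold(g,205,255,0)
    n,l,stt,c=cv2.connectedComponentsWithStats(b)
    for i in range(1,n):
        if 300<stt[i,4]<8000:
            u,v=c[i]; u=(u+.5)/4-.5+260; v=(v+.5)/4-.5+135
            print(stt[i],(ray(s,u,v,.06)[:2]*1000).round(1))
if __name__=='__main__':
    g=cv2.imread('pics/s3.png')[:,:,1]; print('bench pct',np.percentile(g,[50,80,90,95,98,99,99.5]))
    print('s3'); blobs('pics/s3.png')
    snap('side','s4.png'); print('s4'); blobs('pics/s4.png')
E
python3 blobs.py
```

```text
bench pct [103. 177. 179. 181. 182. 183. 183.]
s3
s4
```

```bash
python3 - <<'E'
from h import *
im=cv2.imread('pics/s3.png')
# jR at crop(427,155)/6 -> 
for n,(x,y) in dict(jR=(427,155),jM=(419,233),bench=(520,300),bench2=(650,100),lip=(310,180),rail=(540,160),traywall=(365,160)).items(): print(n,im[135+y//6,240+x//6])
E
```

```text
jR [181 186 184]
jM [181 186 185]
bench [172 174 174]
bench2 [178 179 180]
lip [133 134 133]
rail [164 162 161]
traywall [101 102  99]
```

```bash
sed -i "s/g,205,255/g,152,255/" blobs.py; sed -i "s/snap('side','s4.png'); //" blobs.py; python3 blobs.py
```

```text
bench pct [103. 177. 179. 181. 182. 183. 183.]
s3
[   0    0   43  217 6464] [642.7 -87. ]
[112 124  40  34 844] [536.8 -72.7]
[ 175  136   49   38 1506] [480.8 -71. ]
[186 190  34  40 898] [464.6 -14.7]
s4
[   0    7   42  199 5664] [641.6 -79. ]
[ 113  140   50   38 1396] [528.1 -53.4]
[ 185  143   51   40 1568] [470.2 -64.9]
[ 187  198   52   43 1730] [456.5  -6.1]
```

send_rows --commands "85 -0.15 0 0 0;85 -0.15 0 0 0;85 -0.15 0 0 0;85 -0.15 0 0 0;85 -0.15 0 0 0;85 0 0 0 0;85 0 0 0 0"

```text
t: 9.32
tcp_pos: [0.5696, -0.0481, 0.0178]
tool_rot: [0.998, 0.07, 0.001, 0.001]
force: [4.9, -2.6, 2.0]
finger_gap: 0.992
gripper_force: 2.2
```

```bash
python3 - <<'E'
from blobs import *
st(); snap('side','s5.png'); blobs('pics/s5.png')
E
```

```text
t 9.3167 tcp [ 0.57  -0.048  0.018] yaw 0.141 F [ 4.921 -2.633  1.952] T [-0.377 -0.591  0.252] gap 0.99 q [-0.279  0.788  1.712 -0.001  0.637  1.152]
[ 130  144   48   37 1261] [514.5 -53.9]
[ 200  151   51   40 1591] [456.7 -60.7]
[ 198  206   52   42 1734] [446.7  -1.4]
```

send_rows --commands "85 -0.15 0.05 0 0;85 -0.15 0.05 0 0;85 -0.15 0.05 0 0;85 -0.15 0.05 0 0;85 -0.15 0.05 0 0;85 -0.15 0.03 0 0;85 -0.15 0 0 0;85 -0.15 0 0 0;85 -0.15 0 0 0;85 0 0 0 0;85 0 0 0 0"

```text
t: 10.28
tcp_pos: [0.543, -0.0565, 0.0176]
tool_rot: [0.998, 0.069, 0.001, 0.0]
force: [4.9, -0.1, 2.5]
finger_gap: 0.994
gripper_force: 2.4
```

```bash
python3 - <<'E'
from blobs import *
st(); snap('side','s6.png'); blobs('pics/s6.png')
E
```

```text
t 10.2833 tcp [ 0.543 -0.056  0.018] yaw 0.139 F [ 4.865 -0.099  2.499] T [ 0.074 -0.673 -0.069] gap 0.99 q [-0.309  0.773  1.778  0.001  0.589  1.123]
[ 163  145   46   37 1214] [488.5 -60.8]
[ 232  153   51   39 1568] [431.  -66.1]
[ 228  209   52   41 1723] [422.6  -6.2]
```

send_rows --commands "85 -0.12 0.02 0 0;85 -0.12 0.02 0 0;85 -0.12 0.02 0 0;85 -0.12 0.02 0 0;85 -0.12 0 0 0;85 -0.12 0 0 0;85 -0.12 0 0 0;85 -0.12 0 0 0;85 -0.12 0 0 0;85 -0.12 0 0 0;85 0 0 0 0;85 0 0 0 0"

```text
t: 11.33
tcp_pos: [0.5344, -0.06, 0.0199]
tool_rot: [0.998, 0.068, 0.016, 0.003]
force: [31.2, 24.3, -0.1]
finger_gap: 0.998
gripper_force: 17.7
```

```bash
python3 - <<'E'
from blobs import *
st(); snap('side','s7.png'); blobs('pics/s7.png')
E
```

```text
t 11.3333 tcp [ 0.534 -0.06   0.02 ] yaw 0.136 F [31.239 24.332 -0.129] T [ 4.39  -4.504  0.451] gap 1.00 q [-0.324  0.759  1.822  0.015  0.529  1.098]
[ 178  143   43   38 1071] [478.2 -66.2]
[ 244  153   51   39 1546] [421.5 -69.4]
[ 241  208   51   42 1660] [412.9  -9.2]
[ 52 298  25  22 341] [548.8 117.6]
```

send_rows --commands "85 0.3 0 0 0;85 0.3 0 0 0;85 0 0 0 0;85 0 0 0 0"

```text
t: 11.72
tcp_pos: [0.5339, -0.0589, 0.0176]
tool_rot: [0.998, 0.07, 0.003, 0.0]
force: [10.4, 7.2, 0.2]
finger_gap: 0.994
gripper_force: 5.8
```

```bash
python3 - <<'E'
from blobs import *
st(); snap('side','s8.png'); blobs('pics/s8.png'); snap('top','t8.png')
a=cv2.imread('pics/s8.png')[145:225,270:350]; b=cv2.imread('pics/t8.png')[225:300,250:350]
cv2.imwrite('pics/c8.png',np.hstack([cv2.resize(a,(400,400),interpolation=cv2.INTER_CUBIC),cv2.copyMakeBorder(cv2.resize(b,(400,300),interpolation=cv2.INTER_CUBIC),0,100,0,0,cv2.BORDER_CONSTANT)]))
E
```

```text
t 11.7167 tcp [ 0.534 -0.059  0.018] yaw 0.141 F [10.368  7.157  0.23 ] T [ 1.011 -1.571  0.308] gap 0.99 q [-0.319  0.767  1.804  0.003  0.564  1.109]
[ 175  145   46   37 1194] [479.3 -63.4]
[ 244  153   51   40 1564] [421.8 -68.8]
[ 240  209   52   41 1706] [413.3  -9. ]
```

View pics/c8.png

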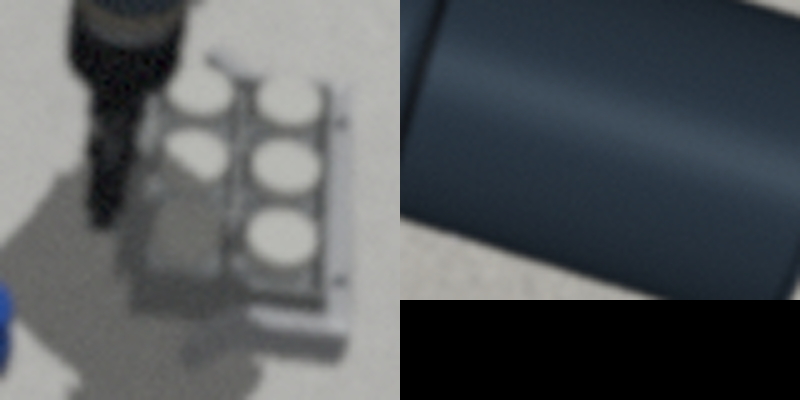

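send_rows --commands "85 0.5 0 0 0;85 0.5 0 -0.2 0;85 0.3 -0.2 0 0;0 0 0 0 0;0 0 0 0 0;0 0 0 0 0;0 0 0 0 0;0 0 0 0 0;0 0 0 0 0;0 0 0 0 0;0 0 0 0 0;0 0 0 0 0;0 0 0 0 0;0 0 0 0 0"

```text
t: 12.98
tcp_pos: [0.5558, -0.052, 0.0213]
tool_rot: [0.998, 0.07, 0.0, 0.0]
force: [0.3, -1.4, -0.2]
finger_gap: -0.001
gripper_force: 0.0
```

```bash
python3 - <<'E'
from blobs import *
st(); snap('side','s9.png'); blobs('pics/s9.png')
E
```

```text
t 12.9833 tcp [ 0.556 -0.052  0.021] yaw 0.140 F [ 0.254 -1.424 -0.198] T [ 0.027  0.024 -0.   ] gap -0.00 q [-0.294  0.774  1.744 -0.     0.623  1.137]
[ 113  108   37   98 1579] [534.5 -49.1]
[ 171  145   50   38 1541] [481.6 -60.4]
[ 244  154   51   39 1571] [421.8 -68.8]
[ 240  209   52   41 1719] [413.2  -8.9]
```

send_rows --commands "0 -0.15 0 0 0;0 -0.15 0 0 0;0 -0.15 0 0 0;0 -0.15 0 0 0;0 -0.15 0 0 0;0 -0.15 0 0 0;0 -0.15 0 0 0;0 -0.15 0 0 0;0 -0.15 0 0 0;0 -0.15 0 0 0;0 -0.15 0 0 0;0 0 0 0 0;0 0 0 0 0"

```text
t: 14.12
tcp_pos: [0.5335, -0.0559, 0.0232]
tool_rot: [0.998, 0.068, 0.011, 0.002]
force: [18.1, 16.2, -0.9]
finger_gap: -0.007
gripper_force: 10.0
```

```bash
python3 - <<'E'
from blobs import *
st(); snap('side','s10.png'); blobs('pics/s10.png')
E
```

```text
t 14.1167 tcp [ 0.534 -0.056  0.023] yaw 0.136 F [18.1   16.164 -0.908] T [ 2.469 -2.62  -0.109] gap -0.01 q [-0.316  0.754  1.817  0.01   0.549  1.111]
[ 175  145   47   37 1224] [479.2 -64.1]
[ 244  153   51   39 1543] [421.6 -69. ]
[ 241  209   51   41 1667] [412.9  -9.2]
```

send_rows --commands "0 0.7 0 0 0;0 0.6 0 0 0;0 0.4 0 0 0;0 0 0 -1 0;0 0 0 -1 0;0 0 0 -1 0;0 0 0 -1 0;0 0 0 -1 0;0 0 0 -1 0;0 0 0 -1 0;0 0 0 -1 0;0 0 0 -0.5 0;0 0 0 0 0"

```text
t: 15.25
tcp_pos: [0.5579, -0.0524, 0.1935]
tool_rot: [0.998, 0.07, 0.002, 0.001]
force: [0.5, -0.7, -0.2]
finger_gap: -0.002
gripper_force: 0.0
```

send_rows --commands "0 -0.18 0.98 0 0;0 -0.18 0.98 0 0;0 -0.18 0.98 0 0;0 -0.18 0.98 0 0;0 -0.18 0.98 0 0;0 -0.18 0.98 0 0;0 -0.18 0.98 0 0;0 -0.18 0.98 0 0;0 -0.18 0.98 0 0;0 -0.18 0.98 0 0;0 -0.18 0.98 0 0;0 -0.18 0.98 0 0;0 0 0 0 0;0 0 0 0 0"

```text
t: 16.42
tcp_pos: [0.5459, -0.2911, 0.1896]
tool_rot: [0.998, 0.069, -0.001, -0.001]
force: [-0.0, -0.2, -0.6]
finger_gap: -0.004
gripper_force: 0.0
```

```bash
python3 - <<'E'
from blobs import *
st(); snap('side','s11.png'); blobs('pics/s11.png'); snap('top','t11.png'); snap('wrist','w11.png')
a=cv2.imread('pics/t11.png')[190:290,240:340]; b=cv2.imread('pics/w11.png')
print(load('wrist')['eye'])
cv2.imwrite('pics/c11.png',np.hstack([cv2.resize(a,(400,400),interpolation=cv2.INTER_CUBIC),cv2.copyMakeBorder(cv2.resize(b,(400,300)),0,100,0,0,cv2.BORDER_CONSTANT)]))
E
```

```text
t 16.4167 tcp [ 0.546 -0.291  0.19 ] yaw 0.138 F [-0.043 -0.203 -0.591] T [0.026 0.059 0.01 ] gap -0.00 q [-0.671  0.578  1.495  0.     1.072  0.762]
[121 100  25  33 521] [542.6 -99.9]
[172 154  23  24 406] [491.2 -54.7]
[ 166  202   49   37 1461] [473.3  -0. ]
[ 0.62  -0.278  0.325]
```

View pics/c11.png

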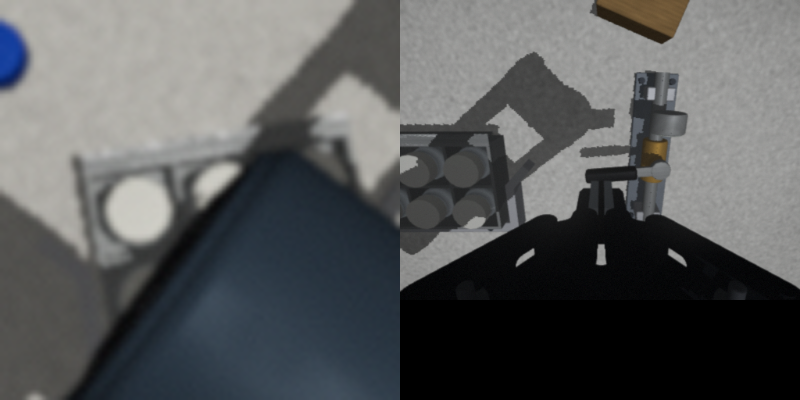

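```bash
python3 - <<'E'
from st import *
t=load('top'); w=load('wrist')
T=lambda x,y,z:ray(t,(x+.5)/4-.5+240,(y+.5)/4-.5+190,z)[:2]*1000
W=lambda x,y,z:ray(w,(x-400+.5)*1.28-.5,(y+.5)*1.28-.5,z)[:2]*1000
a,b=T(78,158,.045),T(345,118,.045); d=a-b; yw=np.arctan2(-d[0],d[1]); c=(a+b)/2
print('lip',a,b,np.linalg.norm(d),yw,'origin',c-74.5*np.array([np.cos(yw),np.sin(yw)]))
print('jarFL',T(139,209,.06))
print('lever tip',W(585,176,.075),'sl in',W(637,172,.075),'pivot',W(661,171,.07),'pipe ends',W(660,75,.04),W(648,212,.041))
print('wrist tray near R',W(503,230,.045),W(497,133,.045))
d=W(585,176,.075)-W(661,171,.07); print(np.arctan2(d[1],d[0]),np.linalg.norm(d))
c=T(78,158,.045)
E
```

```text
lip [507.4    36.325] [ 531.521 -148.862] 186.75083388832797 0.1295194096960624 origin [445.584 -65.891]
jarFL [470.783  -4.548]
lever tip [ 509.361 -274.213] sl in [ 522.946 -333.353] pivot [ 526.301 -362.278] pipe ends [ 633.392 -344.982] [ 452.954 -367.194]
wrist tray near R [ 397.57 -169.02] [ 537.85  -158.988]
1.760830988942331 89.67875747022075
```

send_rows --commands "0 0 0 1 -0.88;0 0 0 1 0;0 0 0 1 0;0 0 0 1 0;0 0 0 1 0;0 0 0 0.8 0;0 0 0 0.5 0;0 0 0 0.1 0;0 0 0 0 0;0 -0.3 0 0 0;0 -0.2 0 0 0;0 -0.2 0 0 0;0 -0.2 0 0 0;0 0 0 0 0"

```text
t: 17.73
tcp_pos: [0.529, -0.2948, 0.0642]
tool_rot: [0.995, 0.1, 0.001, 0.0]
force: [-0.5, 0.8, 0.0]
finger_gap: -0.003
gripper_force: 0.2
```

```bash
python3 st.py
```

```text
t 17.7333 tcp [ 0.529 -0.295  0.064] yaw 0.201 F [-0.538  0.83   0.028] T [ 0.034 -0.003 -0.005] gap -0.00 q [-0.693  0.739  1.61   0.001  0.792  0.677]
```

send_rows --commands "0 -0.18 0 0 0;0 -0.15 -0.038 0 -0.6;0 -0.15 -0.038 0 -0.6;0 -0.15 -0.038 0 -0.6;0 -0.15 -0.038 0 -0.6;0 -0.15 -0.038 0 -0.6;0 -0.15 -0.038 0 -0.6;0 -0.15 -0.038 0 -0.6;0 -0.15 -0.038 0 -0.6;0 -0.15 -0.038 0 -0.6;0 -0.15 -0.038 0 -0.6;0 -0.15 -0.038 0 -0.6;0 -0.15 -0.038 0 -0.6;0 -0.15 -0.038 0 -0.6;0 -0.15 -0.038 0 -0.6;0 0 0 0 0"

```text
t: 19.07
tcp_pos: [0.4845, -0.3055, 0.0638]
tool_rot: [0.923, 0.384, 0.0, 0.001]
force: [0.1, -0.5, 0.6]
finger_gap: -0.001
gripper_force: 0.5
```

```bash
cat > lev.py <<'E'
from st import *
s=st(); R=Ro.from_quat(s['tool_rot']).as_matrix(); y=np.arctan2(R[1,0],R[0,0])
p=s['tcp_pos'][:2]-[.5263,-.3623]; print('r along lever-ish',-p@R[:2,1],'offset',p@R[:2,0],'angle of lever if flush',y)
E
python3 lev.py
```

```text
t 19.0667 tcp [ 0.485 -0.306  0.064] yaw 0.788 F [ 0.068 -0.53   0.64 ] T [ 0.029 -0.202  0.004] gap -0.00 q [-0.758  0.711  1.697  0.     0.732  0.025]
r along lever-ish 0.06965854160715601 offset 0.01081096625573917 angle of lever if flush 0.7883016415966486
```

send_rows --commands "0 -0.15 -0.038 0 -0.6;0 -0.15 -0.038 0 -0.6;0 -0.15 -0.038 0 -0.6;0 -0.15 -0.038 0 -0.6;0 -0.15 -0.038 0 -0.6;0 -0.15 -0.038 0 -0.6;0 -0.15 -0.038 0 -0.6;0 -0.15 -0.038 0 -0.6"

```text
t: 19.73
tcp_pos: [0.4652, -0.3201, 0.0634]
tool_rot: [0.846, 0.533, 0.0, 0.0]
force: [3.0, 1.8, 0.6]
finger_gap: 0.001
gripper_force: 1.4
```

```bash
python3 lev.py
```

```text
t 19.7333 tcp [ 0.465 -0.32   0.063] yaw 1.124 F [2.953 1.78  0.614] T [ 0.304 -0.472  0.065] gap 0.00 q [-0.801  0.705  1.716  0.001  0.72  -0.355]
r along lever-ish 0.07330962189249779 offset 0.011703400563676048 angle of lever if flush 1.1238501914118173
```

send_rows --commands "0 -0.15 0 0 -0.6;0 -0.15 0 0 -0.6;0 -0.15 0 0 -0.6;0 -0.15 0 0 -0.6;0 -0.15 0 0 -0.6;0 -0.15 0 0 -0.6;0 -0.15 0 0 -0.6;0 -0.15 0 0 -0.6;0 -0.15 0 0 -0.6"

```text
t: 20.48
tcp_pos: [0.4552, -0.3437, 0.0628]
tool_rot: [0.731, 0.682, -0.0, -0.004]
force: [-3.3, 3.9, 1.7]
finger_gap: -0.003
gripper_force: 1.6
```

```bash
python3 lev.py
```

```text
t 20.4833 tcp [ 0.455 -0.344  0.063] yaw 1.501 F [-3.304  3.923  1.691] T [ 0.472  0.277 -0.043] gap -0.00 q [-0.842  0.713  1.696 -0.001  0.74  -0.772]
r along lever-ish 0.07224624965790499 offset 0.013615884004987094 angle of lever if flush 1.5013398464181684
```

Continue gently into the stop.

send_rows --commands "0 -0.15 0 0 -0.6;0 -0.15 0 0 -0.6;0 -0.15 0 0 -0.6;0 -0.15 0 0 -0.6;0 -0.15 0 0 -0.3;0 -0.1 0 0 0"

```text
t: 20.98
tcp_pos: [0.4533, -0.3521, 0.0622]
tool_rot: [0.665, 0.747, 0.004, -0.012]
force: [0.1, 23.2, 13.0]
finger_gap: 0.004
gripper_force: 11.9
```

```bash
python3 lev.py
```

```text
t 20.9833 tcp [ 0.453 -0.352  0.062] yaw 1.686 F [ 0.131 23.157 12.976] T [ 3.5   -0.161 -0.015] gap 0.00 q [-0.858  0.721  1.675  0.008  0.77  -0.979]
r along lever-ish 0.07132076914327902 offset 0.018467255612994875 angle of lever if flush 1.6858122619008962
```

send_rows --commands "0 0.4 0 0 0;0 0.4 0 0 0;0 0.5 0 0 0;0 0.5 0 0 0;0 0.5 0 0 0;0 0 0 -0.6 0;0 0 0 -1 0;0 0 0 -1 0;0 0 0 -1 0;0 0 0 -1 0;0 0 0 -1 0;0 0 0 -1 0;0 0 0 -1 0;0 0 0 0 0"

```text
t: 22.15
tcp_pos: [0.4543, -0.3187, 0.2191]
tool_rot: [0.664, 0.747, -0.0, 0.004]
force: [0.8, -0.8, 1.3]
finger_gap: 0.0
gripper_force: 0.0
```

```bash
python3 - <<'E'
from st import *
st(); w=snap('wrist','w12.png'); w=load('wrist')
# black sleeve pixels near manifold: rectify plane z=.08 (1px = 2 mm) around pivot, print dark map along lever rays
g=cv2.cvtColor(w['pixels'],cv2.COLOR_RGB2GRAY)
for nm in('wrist','side'):
    s=w if nm=='wrist' else (snap('side','s12.png'),load('side'))[1]
    g=cv2.cvtColor(s['pixels'],cv2.COLOR_RGB2GRAY)
    for a in np.arange(1.5,2.05,.05)if 0 else np.arange(-.4,.45,.1):
        th=np.pi+.115+a; v=[]
        for r in(.035,.05,.065,.08):
            p=proj(s,[.5263+r*np.cos(th),-.3623+r*np.sin(th),.08]); u,q=p.round().astype(int)
            v.append(int(g[q,u]) if 0<=u<512 and 0<=q<384 else -1)
        print(nm,'%.1f'%a,v)
E
```

```text
t 22.15 tcp [ 0.454 -0.319  0.219] yaw 1.689 F [ 0.803 -0.835  1.271] T [-0.023 -0.015  0.023] gap 0.00 q [-0.813  0.456  1.637 -0.     1.04  -0.931]
wrist -0.4 [25, 47, 44, 48]
wrist -0.3 [16, 45, 44, 45]
wrist -0.2 [25, 15, 17, 74]
wrist -0.1 [28, 28, 32, 25]
wrist -0.0 [20, 23, 20, 29]
wrist 0.1 [106, 140, 17, 87]
wrist 0.2 [136, 47, 16, 41]
wrist 0.3 [134, 18, 19, 38]
wrist 0.4 [129, 18, 36, 41]
side -0.4 [35, 83, 100, 155]
side -0.3 [30, 36, 54, 90]
side -0.2 [52, 35, 26, 84]
side -0.1 [96, 71, 56, 74]
side -0.0 [96, 122, 97, 129]
side 0.1 [133, 152, 137, 152]
side 0.2 [133, 152, 157, 163]
side 0.3 [156, 162, 164, 165]
side 0.4 [164, 165, 165, 165]
```

send_rows --commands "0 1 0 0 0;0 1 0 0 0;0 1 0 0 0;0 1 0 0 0;0 1 0 0 0;0 1 0 0 0;0 1 0 0 0;0 1 0 0 0;0 1 0 0 0;0 1 0 0 0;0 1 0 0 0;0 1 0 0 0;0 0 0 0 0;0 0 0 0 0"

```text
t: 23.42
tcp_pos: [0.4234, -0.078, 0.2142]
tool_rot: [0.663, 0.748, -0.001, -0.001]
force: [-0.3, 0.2, 0.3]
finger_gap: 0.001
gripper_force: 0.0
```

```bash
python3 - <<'E'
from st import *
st(); a=cv2.imread('pics/top0.png'); snap('top','t13.png'); b=cv2.imread('pics/t13.png'); s=load('top')
piv=np.array([.5263,-.3623])
for nm,im,base in(('before',a,1.77),('after',b,np.pi+.115)):
    g=cv2.cvtColor(im,cv2.COLOR_BGR2GRAY).astype(np.float32)
    for x in np.arange(-.3,.31,.05):
        v=[]
        for r in(.04,.05,.06,.07,.08):
            p=proj(s,[*(piv+r*np.array([np.cos(base+x),np.sin(base+x)])),.08])
            v.append(int(cv2.getRectSubPix(g,(1,1),(float(p[0]),float(p[1])))[0,0]))
        print(nm,'%.2f'%x,v)
E
```

```text
t 23.4167 tcp [ 0.423 -0.078  0.214] yaw 1.691 F [-0.307  0.237  0.259] T [-0.037 -0.024  0.008] gap 0.00 q [-0.443  0.309  1.927 -0.     0.909 -0.562]
before -0.30 [42, 60, 133, 137, 139]
before -0.25 [35, 52, 127, 136, 138]
before -0.20 [26, 41, 107, 122, 133]
before -0.15 [19, 28, 70, 83, 104]
before -0.10 [17, 20, 33, 42, 54]
before -0.05 [18, 19, 19, 22, 24]
before -0.00 [20, 23, 23, 23, 23]
before 0.05 [23, 27, 39, 42, 44]
before 0.10 [26, 38, 82, 93, 104]
before 0.15 [30, 56, 126, 129, 137]
before 0.20 [35, 65, 139, 137, 137]
before 0.25 [39, 71, 141, 138, 138]
before 0.30 [37, 76, 137, 139, 137]
after -0.30 [36, 41, 41, 38, 66]
after -0.25 [28, 36, 41, 41, 46]
after -0.20 [20, 25, 34, 39, 43]
after -0.15 [17, 15, 21, 27, 38]
after -0.10 [21, 17, 18, 13, 22]
after -0.05 [25, 24, 25, 24, 26]
after -0.00 [27, 27, 28, 30, 30]
after 0.05 [32, 32, 39, 46, 52]
after 0.10 [46, 56, 87, 105, 116]
after 0.15 [80, 98, 132, 145, 148]
after 0.20 [112, 131, 146, 150, 153]
after 0.25 [137, 146, 146, 149, 153]
after 0.30 [147, 151, 145, 148, 151]
```

```bash
python3 -c "
from station import sign_off; print(sign_off())"
```

```text
the job is handed in; nothing more can be done
None
```

I dragged the tray into the cradle until it was hard against the front stop, then turned the gas cock a quarter turn to its stop, and handed the job in at 23.4 s. Both end positions were checked by force and camera measurements. The tray jammed once at about 53 N, probably on the right-hand flare, so I backed it off and shifted it sideways to free it.

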